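# Find the full canister by weight

## Robot

A 6-joint arm with a two-finger parallel gripper is mounted at the origin on a cart in front of the work surface, level with it; the furniture and walls round the work are solid. World frame = base frame: x ahead of the robot, y to its left, z up, the work surface at z = 0. Lengths are in m, angles in rad, forces in N, time in s.
With the tool pointing down it reaches from about 0.35 to 0.775 m from the base axis. Payload 5.5 kg.
Tool frame: the origin (TCP) lies where the fingers leave the gripper's body, on its centre line; the fingertips stand 73 mm ahead of it and the grasp point (between the pads) lies 54 mm ahead of it; z points along the fingers, y is the line along which they close (so a half turn about z gives the same grasp; the last joint's range is limited). The gripper opens to 85 mm and grips with 20 to 120 N. Pads are 22 mm wide; open, the fingers measure 114 mm over their backs; the gripper's body (76 mm by 85 mm) begins 54 mm behind the grasp point. The pads swing forward as they close: fully open they stand 13 mm farther back than shut.
Start: joints at [-1.27, 0.313, 0.046, 1.304, 0, 1.431], TCP at [0.245, -0.52, 0.304] pointing down, gripper open.
Joint ranges: [-2.76, 2.76], [-0.86, 1.69], [-1.03, 1.26], [-2.2, 2.34], [-1.47, 1.5], [-3.14, 3.14]. Speed limits (rad/s): [2.57, 2.57, 3.14, 3.14, 3.14, 3.14].

## Interface

Orientations are given as a unit quaternion [w, x, y, z].
In Python, from station import readout, viewer, ctrl gives the robot as it stands.
- The arm moves only by the shell command python3 -m crank 'ROWS'. ROWS is JSON, a list of rows, each an object of numbers: "tx", "ty", "tz": the shift along the tool's x, y, z in units of 40 mm (1.0 is 40 mm); "ax", "ay", "az": the turn, a rotation vector about the tool's x, y, z in degrees; "grip": the closure, from -1 (fully open) to 1 (shut). In form: [{"tx": .., "ty": .., "tz": .., "ax": .., "ay": .., "az": .., "grip": ..}, ...]. A call has 1 to 5 rows; each row is the pose to reach, as a shift and turn from the pose commanded when the call began, along the tool's axes at that moment; what a row does not reach only later rows make up. A row lasts 1/8 s, in which the tool goes at most 62.5 mm and 10.7 degrees, less where a joint would pass 70% of its speed; a pose out of reach is approached as far as the arm can. A call with a gripper value outside its range is refused whole. The fingers move at their own pace and stop on an object; the grip force is fixed at half the most. Time passes only in rows, so rows that repeat a pose let the fingers close. It gives the time, the measured TCP pose, the force, the opening and the grip force at its end, in the units of the state.
- readout.state(): the state, without advancing time (a new reading comes with each control period).
- viewer.read_camera(name): name is "side" or "top" or "wrist"; returns the picture (480x640x3 uint8, blue, green, red); there is no depth.
- viewer.camera_info(name): a dict with "mtx" (3x3 intrinsics, pixels), "eye" and "attitude" of the camera in the world; the wrist camera has in their place "tool_from_camera" (4x4, takes a point from camera to tool coordinates, whose origin is the TCP and whose axes are the flange's). Camera axes: x right, y down, z forward; pixel columns grow to the right and rows downward; lengths in m; the calibration is good to about 2 mm. The wrist camera is an equidistant fisheye: a pixel r from the principal point sees the ray r / f radians off the axis. A picture is of the moment at which its call begins: read the wrist's pose just before it. camera_info takes no time and is no camera call.
- ctrl.finish_job(): hands the job in; it is judged then, once.
The state is a dict: "time": time; "q": joint angles; "qd": joint speeds; "joint_efforts": joint torques, N m; "tcp_pos": TCP position; "eef_rot": TCP orientation; "ft_force": force on the tool from outside, world axes, zero at the start; "wrist_torque": the same for the moment, N m; "gripper_width": opening from 0.0 (shut) to 1.0 (fully open); "finger_force": force on a finger pad.
Only numpy, scipy, OpenCV 4.12 (cv2) and the standard library are available. Lean on these libraries where they do the work, as an engineer would, in place of code of your own. Each camera call takes 0.05 s, during which the arm holds its last target. There are 200 camera calls.

## Task

Three identical closed metal canisters stand on the bench; one is still full and the other two are empty, and you can only tell by lifting them and feeling the weight. Stand the full canister upright inside the shallow blue tray, and leave the two empty ones standing upright where they were. Set canisters down, do not drop them.

Things in the scene. Friction and masses are not known exactly. Their poses are not given: they have to be found in the camera images.
- canister_a_center (a point): Centre of a closed canister, 38 mm above its underside, z up. Upright metal cylinder, 52 mm diameter, 76 mm tall, plain yellow band near the bottom; fixed black ribbed lid (top 14 mm, 57 mm wide). One of three look-alikes on the bench: one is full (0.54 to 0.70 kg), two are empty (0.12 kg); which one is full changes from start to start and shows only in the weight. The contents are rigid.
- canister_b_center (a point): Centre of a closed canister, 38 mm above its underside, z up. Upright metal cylinder, 52 mm diameter, 76 mm tall, plain yellow band near the bottom; fixed black ribbed lid (top 14 mm, 57 mm wide). One of three look-alikes on the bench: one is full (0.54 to 0.70 kg), two are empty (0.12 kg); which one is full changes from start to start and shows only in the weight. The contents are rigid.
- canister_c_center (a point): Centre of a closed canister, 38 mm above its underside, z up. Upright metal cylinder, 52 mm diameter, 76 mm tall, plain yellow band near the bottom; fixed black ribbed lid (top 14 mm, 57 mm wide). One of three look-alikes on the bench: one is full (0.54 to 0.70 kg), two are empty (0.12 kg); which one is full changes from start to start and shows only in the weight. The contents are rigid.
- tray_center (a point): Centre of the inner floor of the shallow blue tray, 4 mm above the bench; z is up, x along its longer side. The tray is fixed, 124 x 114 mm outside, 116 x 106 mm inside, open on top; its walls are 4 mm thick and its rim stands 21 mm above the bench.
There are look-alikes about, which are no part of the job. Leave any purple look-alike of the part that bears canister_b_center alone.

How it is judged:
At the end, for the whole second after the job is handed in: The full canister (told by its weight on the tray, over 3 N) stands in the blue tray, its axis within 45 mm of the tray's centre and within 10 degrees of upright; the two empty ones stand on the bench within 40 mm of where they started, upright within 10 degrees; all three at rest (((horizontal distance between canister_a_center and tray_center below 0.045 m and angle between each of canister_a_center, canister_b_center, canister_c_center's own z axis and vertical below 0.17 rad and contact force between canister_a and tray above 3 N and linear speed of each of canister_a, canister_b, canister_c below 0.02 m/s and distance of each of canister_b_center, canister_c_center from where it was at the start of the episode below 0.04 m) or (horizontal distance between canister_b_center and tray_center below 0.045 m and angle between each of canister_b_center, canister_a_center, canister_c_center's own z axis and vertical below 0.17 rad and contact force between canister_b and tray above 3 N and linear speed of each of canister_b, canister_a, canister_c below 0.02 m/s and distance of each of canister_a_center, canister_c_center from where it was at the start of the episode below 0.04 m) or (horizontal distance between canister_c_center and tray_center below 0.045 m and angle between each of canister_c_center, canister_a_center, canister_b_center's own z axis and vertical below 0.17 rad and contact force between canister_c and tray above 3 N and linear speed of each of canister_c, canister_a, canister_b below 0.02 m/s and distance of each of canister_a_center, canister_b_center from where it was at the start of the episode below 0.04 m))); the robot touches nothing.
It fails at once if a canister is dropped: let go and moving faster than 0.7 m/s (a fall of 25 mm or more) ((contact force between canister_a and the fingers below 0.1 N and linear speed of canister_a above 0.7 m/s) or (contact force between canister_b and the fingers below 0.1 N and linear speed of canister_b above 0.7 m/s) or (contact force between canister_c and the fingers below 0.1 N and linear speed of canister_c above 0.7 m/s)).
It also fails if it takes over 61 s, if anything falls off the work surface, if the arm or the gripper's body presses on something with over 40 N, if the wrist force passes 120 N, or if a joint passes its speed limit or range.

## Working session

There is one attempt and no reset: what is moved stays moved. The work goes in short steps, Python scripts to look and compute and a shell command to move; the robot and the scene stay as the last step left them, time stands still between calls to the robot, and variables do not carry over. Pictures are saved under pics/ and viewed, at most 10 in all, crops included, and the job is handed in when it is done.

```bash
mkdir -p pics
python3 - <<'E'
from station import readout, viewer
import cv2
s=readout.state(); print(s)
for n in("top","side"):
    cv2.imwrite(f"pics/{n}0.png",viewer.read_camera(n)); print(n,viewer.camera_info(n))
print(viewer.camera_info("wrist"))
E
```

```text
{'time': 0.0, 'q': array([-1.26963383e+00,  3.14018410e-01,  4.49805692e-02,  1.30361452e+00,
        3.45186769e-05,  1.43119047e+00]), 'qd': array([ 0.00013415,  0.00010047, -0.00027422, -0.00059912,  0.00160131,
        0.00072439]), 'joint_efforts': array([ 1.31226356e-03, -4.80631256e+01,  2.98530471e+01,  1.93077052e-02,
        1.33823496e-04, -1.21740919e-05]), 'tcp_pos': array([ 0.24519581, -0.51967754,  0.30299916]), 'eef_rot': array([-9.26385857e-04,  9.75813121e-01,  2.18604416e-01, -5.76792878e-05]), 'ft_force': array([-0.00640134, -0.09994257,  0.45244426]), 'wrist_torque': array([-0.01248982,  0.0311944 ,  0.03572393]), 'finger_force': 0.0, 'gripper_width': 1.000322575293005}
top {'mtx': array([[551.79964791,   0.        , 318.9186335 ],
       [  0.        , 551.79964791, 245.0936571 ],
       [  0.        ,   0.        ,   1.        ]]), 'eye': array([0.26165274, 0.00505335, 1.49032246]), 'attitude': array([ 0.05121548, -0.70471982,  0.7056723 , -0.05266458])}
side {'mtx': array([[489.23178669,   0.        , 312.11023205],
       [  0.        , 489.23178669, 247.1486941 ],
       [  0.        ,   0.        ,   1.        ]]), 'eye': array([ 0.12813412, -1.0306987 ,  0.47869014]), 'attitude': array([-0.55682735,  0.81575609, -0.12218049,  0.09776108])}
{'mtx': array([[371.64829954,   0.        , 324.3162863 ],
       [  0.        , 371.64829954, 239.39461777],
       [  0.        ,   0.        ,   1.        ]]), 'tool_from_camera': array([[-7.80852852e-04, -9.50382228e-01, -3.11083607e-01,
         8.02103197e-02],
       [ 9.99999594e-01, -8.82256417e-04,  1.85250149e-04,
         1.05289194e-04],
       [-4.50513958e-04, -3.11083335e-01,  9.50382531e-01,
        -7.08414882e-02],
       [ 0.00000000e+00,  0.00000000e+00,  0.00000000e+00,
         1.00000000e+00]])}
```

View pics/top0.png

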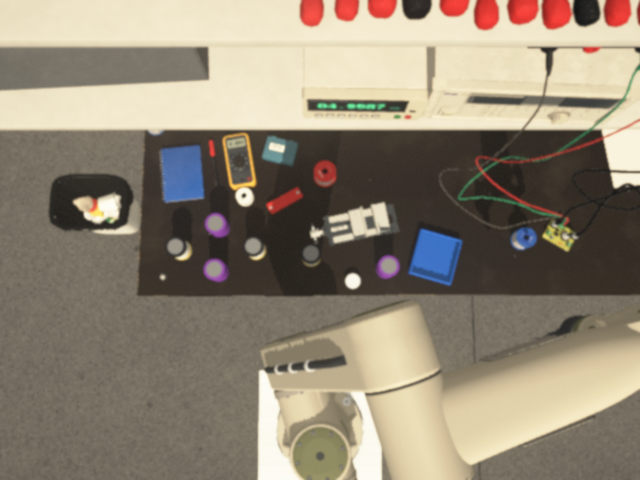

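View pics/side0.png

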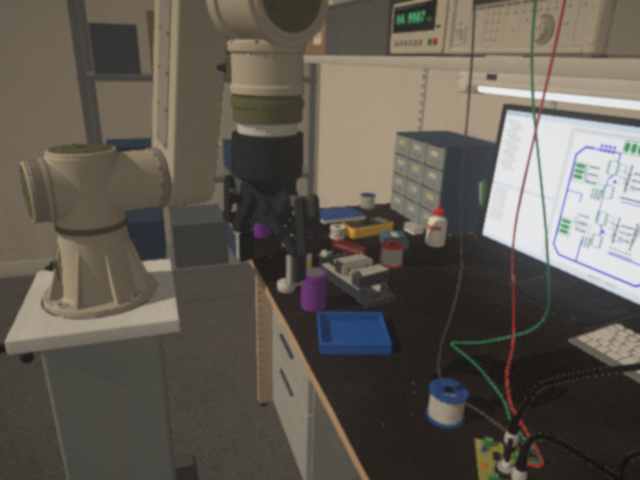

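The top view shows three canister candidates with black lids at (178,249), (255,247) and (311,255). The purple look-alikes are at (216,224), (215,270) and (388,266), and the tray is at (436,256). I'll confirm these in an enlarged crop.

Run:
```python
import cv2
im=cv2.imread("pics/top0.png")
a=cv2.resize(im[205:295,150:350],None,fx=4,fy=4,interpolation=cv2.INTER_CUBIC)
b=cv2.resize(im[215:295,340:480],None,fx=2.9,fy=2.9,interpolation=cv2.INTER_CUBIC)
import numpy as np
c=np.zeros((600,800,3),np.uint8); c[:360]=a; c[362:362+b.shape[0],:b.shape[1]]=b
cv2.imwrite("pics/crop0.png",c)
```

```text
(no output)
```

View pics/crop0.png

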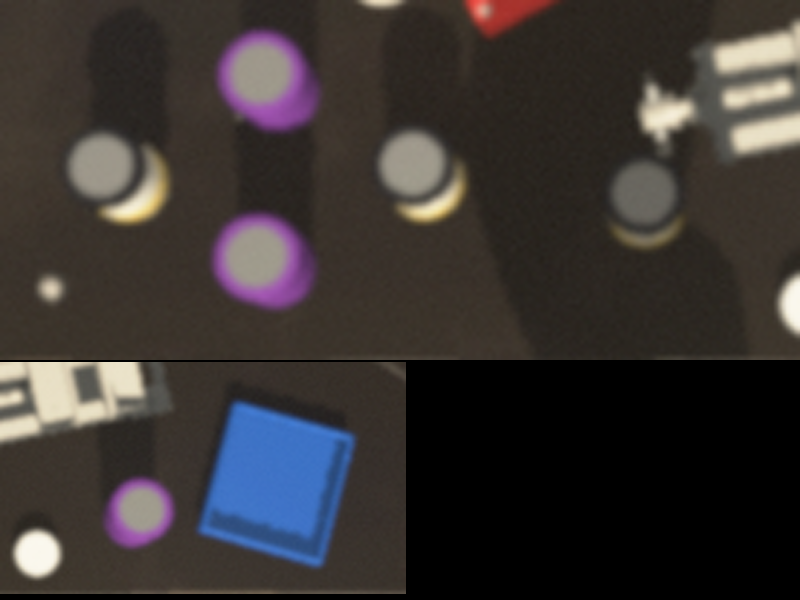

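Candidates are the yellow-banded metal bodies with black lids at (176,246), (253,246) and (311,253), which fit the description. The three purple ones (216,223), (215,270) and (389,266) are look-alikes to avoid. Now the positions.

```bash
cat > h.py <<'E'
import numpy as np
from scipy.spatial.transform import Rotation as R
from station import readout, viewer
def rot(q): return R.from_quat(np.r_[q[1:],q[0]])
def pix(n,uv,z):
    i=viewer.camera_info(n); d=rot(i['attitude']).apply(np.linalg.inv(i['mtx'])@[*uv,1]); e=i['eye']
    return e+d*(z-e[2])/d[2]
def rel(target,s=None,pos=None):
    """tool-frame shift in 40mm units from commanded/measured pose to target"""
    s=s or readout.state(); return rot(s['eef_rot']).inv().apply(np.array(target)-s['tcp_pos'])/.04
E
python3 - <<'E'
from h import *
for n,uv,z in [("A",(175.3,246),.076),("B",(253,245.6),.076),("C",(311,253.1),.076),("P1",(215.3,222.8),.076),("P2",(214.8,269.3),.076),("P3",(388.4,266),.076),("white",(352.5,281),.03),("vise tip",(311,233),.03),("dot",(162.5,277),.01),
 ("t1",(340+235/2.9,215+40/2.9),.021),("t2",(340+355/2.9,215+75/2.9),.021),("t3",(340+320/2.9,215+204/2.9),.021),("t4",(340+200/2.9,215+170/2.9),.021)]:
    p=pix(n="top",uv=uv,z=z); print(n,p.round(4),np.hypot(*p[:2]).round(3))
s=readout.state(); print(rot(s['eef_rot']).as_matrix().round(3))
E
```

```text
A [0.4692 0.3738 0.076 ] 0.6
B [0.47   0.1727 0.076 ] 0.501
C [0.4502 0.0225 0.076 ] 0.451
P1 [0.5302 0.2719 0.076 ] 0.596
P2 [0.4085 0.27   0.076 ] 0.49
P3 [ 0.4164 -0.177   0.076 ] 0.452
white [ 0.3816 -0.087   0.03  ] 0.391
vise tip [0.5108 0.0231 0.03  ] 0.511
dot [0.3947 0.4223 0.01  ] 0.578
t1 [ 0.5235 -0.2744  0.021 ] 0.591
t2 [ 0.4903 -0.385   0.021 ] 0.623
t3 [ 0.3704 -0.3481  0.021 ] 0.508
t4 [ 0.4019 -0.2386  0.021 ] 0.467
[[ 0.904  0.427 -0.   ]
 [ 0.427 -0.904  0.002]
 [ 0.    -0.002 -1.   ]]
```

Run:
```python
from h import *
print(rel([.450,.0225,.20]))
```

```text
[ 10.41316599 -10.07210766   2.59575004]
```

```bash
python3 -m crank '[{"tx":5.2,"ty":-5,"tz":1,"az":17},{"tx":5.2,"ty":-5,"tz":1,"az":17},{"tx":5.2,"ty":-5,"tz":1,"az":17},{"tx":5.2,"ty":-5,"tz":1,"az":17},{"tx":5.2,"ty":-5,"tz":1,"az":17}]'; python3 -c "
from h import *
print(rel([.450,.0225,.20]), readout.state()['q'],rot(readout.state()['eef_rot']).as_matrix().round(3))"
```

```text
[ 10.41316599 -10.07210766   2.59575004] [-1.26960807e+00  3.13940492e-01  4.51270335e-02  1.30357000e+00
  3.67080438e-06  1.43120117e+00] [[ 0.904  0.427 -0.   ]
 [ 0.427 -0.904  0.002]
 [ 0.    -0.002 -1.   ]]invalid input at $[0]: expected keys tx, ty, tz, ax, ay, az, grip
```

```bash
python3 -m crank '[{"tx":5.2,"ty":-5,"tz":1,"ax":0,"ay":0,"az":17,"grip":-1},{"tx":5.2,"ty":-5,"tz":1,"ax":0,"ay":0,"az":17,"grip":-1},{"tx":5.2,"ty":-5,"tz":1,"ax":0,"ay":0,"az":17,"grip":-1},{"tx":5.2,"ty":-5,"tz":1,"ax":0,"ay":0,"az":17,"grip":-1},{"tx":5.2,"ty":-5,"tz":1,"ax":0,"ay":0,"az":17,"grip":-1}]'; python3 -c "
from h import *
print(rel([.450,.0225,.20]), readout.state()['q'],rot(readout.state()['eef_rot']).as_matrix().round(3))"
```

```text
time: 0.72
tcp_pos: [0.3481, -0.2477, 0.2633]
eef_rot: [-0.001, 0.997, 0.073, -0.0]
ft_force: [0.2, -0.2, 0.3]
gripper_width: 1.0
finger_force: 0.0
[ 3.50001555 -6.31188996  1.58697346] [-8.06896863e-01  4.73880165e-02 -3.81568240e-01  1.14303236e+00
  2.67013001e-04  2.18927341e+00] [[ 0.989  0.145 -0.001]
 [ 0.145 -0.989  0.001]
 [-0.    -0.001 -1.   ]]
```

```bash
python3 -m crank '[{"tx":3.5,"ty":-6.3,"tz":1.6,"ax":0,"ay":0,"az":0,"grip":-1},{"tx":3.5,"ty":-6.3,"tz":1.6,"ax":0,"ay":0,"az":0,"grip":-1},{"tx":3.5,"ty":-6.3,"tz":1.6,"ax":0,"ay":0,"az":0,"grip":-1},{"tx":3.5,"ty":-6.3,"tz":1.6,"ax":0,"ay":0,"az":0,"grip":-1},{"tx":3.5,"ty":-6.3,"tz":1.6,"ax":0,"ay":0,"az":0,"grip":-1}]'
python3 - <<'E'
from h import *
import cv2
s=readout.state(); print(rel([.450,.0225,.099]),s['tcp_pos'],s['ft_force'])
cv2.imwrite("pics/w1.png",viewer.read_camera("wrist"))
E
```

```text
time: 1.35
tcp_pos: [0.4505, 0.0215, 0.1991]
eef_rot: [-0.0, 0.997, 0.073, -0.0]
ft_force: [-0.1, -1.6, 0.0]
gripper_width: 1.004
finger_force: 0.0
[-0.00744272 -0.02688975  2.50359258] [0.4505077  0.02146979 0.19914334] [-0.13041258 -1.56379059  0.03496306]
```

View pics/w1.png

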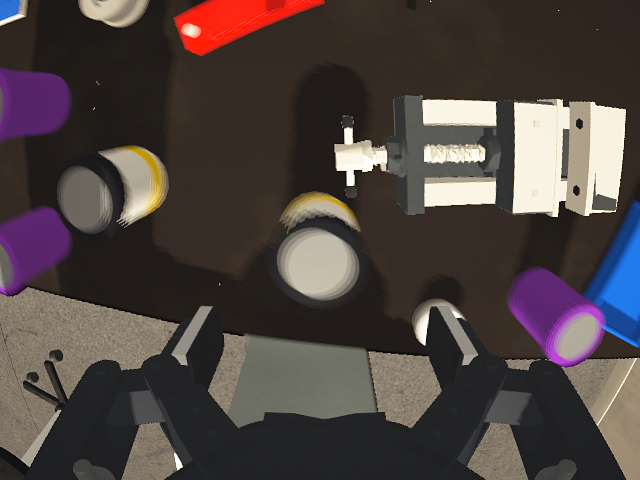

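The wrist view shows the canister C lid at about (318,264), between the open fingers at (205,335) and (445,335). The vise is clear of the descent. The canister B lid is at (90,198).

```bash
cat >> h.py <<'E'
def wpix(uv,z,s):
    i=viewer.camera_info("wrist"); K=i['mtx']; d=np.array([uv[0]-K[0,2],uv[1]-K[1,2]])/K[0,0]; r=np.hypot(*d)
    c=np.r_[d/r*np.sin(r),np.cos(r)]; T=i['tool_from_camera']; Rr=rot(s['eef_rot'])
    o=s['tcp_pos']+Rr.apply(T[:3,3]); v=Rr.apply(T[:3,:3]@c); return o+v*(z-o[2])/v[2]
E
python3 - <<'E'
from h import *
s=readout.state()
for uv in [(318,264),(90,199)]: print(wpix(uv,.076,s))
E
```

```text
[0.45325562 0.02904182 0.076     ]
[0.4725536  0.17323502 0.076     ]
```

```bash
python3 -m crank '[{"tx":0.02,"ty":-0.06,"tz":1.3,"ax":0,"ay":0,"az":0,"grip":-1},{"tx":0.02,"ty":-0.06,"tz":2.2,"ax":0,"ay":0,"az":0,"grip":-1},{"tx":0.02,"ty":-0.06,"tz":2.65,"ax":0,"ay":0,"az":0,"grip":-1},{"tx":0.02,"ty":-0.06,"tz":2.65,"ax":0,"ay":0,"az":0,"grip":-1},{"tx":0.02,"ty":-0.06,"tz":2.65,"ax":0,"ay":0,"az":0,"grip":1}]' &&  python3 -m crank '[{"tx":0,"ty":0,"tz":0,"ax":0,"ay":0,"az":0,"grip":1},{"tx":0,"ty":0,"tz":0,"ax":0,"ay":0,"az":0,"grip":1},{"tx":0,"ty":0,"tz":0,"ax":0,"ay":0,"az":0,"grip":1},{"tx":0,"ty":0,"tz":0,"ax":0,"ay":0,"az":0,"grip":1},{"tx":0,"ty":0,"tz":0,"ax":0,"ay":0,"az":0,"grip":1}]'
```

```text
time: 2.02
tcp_pos: [0.4514, 0.0214, 0.0945]
eef_rot: [0.0, 0.997, 0.072, 0.0]
ft_force: [-0.2, -0.2, 0.5]
gripper_width: 0.816
finger_force: 0.0
time: 2.65
tcp_pos: [0.4517, 0.0218, 0.0952]
eef_rot: [-0.0, 0.997, 0.072, 0.001]
ft_force: [-1.7, 3.1, 6.7]
gripper_width: 0.601
finger_force: 55.2
```

```bash
python3 -m crank '[{"tx":0,"ty":0,"tz":-0.3,"ax":0,"ay":0,"az":0,"grip":1},{"tx":0,"ty":0,"tz":-0.6,"ax":0,"ay":0,"az":0,"grip":1},{"tx":0,"ty":0,"tz":-0.6,"ax":0,"ay":0,"az":0,"grip":1},{"tx":0,"ty":0,"tz":-0.6,"ax":0,"ay":0,"az":0,"grip":1},{"tx":0,"ty":0,"tz":-0.6,"ax":0,"ay":0,"az":0,"grip":1}]'
```

```text
time: 3.28
tcp_pos: [0.4505, 0.0215, 0.1175]
eef_rot: [-0.0, 0.997, 0.072, -0.0]
ft_force: [-0.3, 1.3, -5.9]
gripper_width: 0.6
finger_force: 56.6
```

```bash
python3 -m crank '[{"tx":0,"ty":0,"tz":-1,"ax":0,"ay":0,"az":0,"grip":1},{"tx":0,"ty":0,"tz":-2,"ax":0,"ay":0,"az":0,"grip":1},{"tx":0,"ty":0,"tz":-2.6,"ax":0,"ay":0,"az":0,"grip":1},{"tx":0,"ty":0,"tz":-2.6,"ax":0,"ay":0,"az":0,"grip":1},{"tx":0,"ty":0,"tz":-2.6,"ax":0,"ay":0,"az":0,"grip":1}]'; python3 -c "
from h import *
s=readout.state();print(rel([.4466,-.3115,s['tcp_pos'][2]]),s['ft_force'],s['wrist_torque'],s['q'])"
```

```text
time: 3.9
tcp_pos: [0.4502, 0.0216, 0.2205]
eef_rot: [-0.0, 0.997, 0.072, -0.001]
ft_force: [0.0, -1.5, -6.6]
gripper_width: 0.605
finger_force: 58.2
[-1.28381156e+00  8.22888021e+00 -1.23265630e-03] [ 0.01211623 -1.46443856 -6.63087518] [-0.00542047 -0.06277259  0.01370517] [-1.30419306e-01  1.21667847e-01 -4.08834274e-01  1.04230698e+00
 -9.30175548e-05  2.86712566e+00]
```

The hold reads 6.6 N, so C is the full canister (0.6 to 0.7 kg). Carry it to the tray.

```bash
python3 -m crank '[{"tx":-0.1,"ty":0.4,"tz":0,"ax":0,"ay":0,"az":0,"grip":1},{"tx":-0.2,"ty":1.3,"tz":0,"ax":0,"ay":0,"az":0,"grip":1},{"tx":-0.4,"ty":2.3,"tz":0,"ax":0,"ay":0,"az":0,"grip":1},{"tx":-0.5,"ty":3.3,"tz":0,"ax":0,"ay":0,"az":0,"grip":1},{"tx":-0.7,"ty":4.3,"tz":0,"ax":0,"ay":0,"az":0,"grip":1}]' && python3 -m crank '[{"tx":-0.15,"ty":1,"tz":0,"ax":0,"ay":0,"az":0,"grip":1},{"tx":-0.3,"ty":2,"tz":0,"ax":0,"ay":0,"az":0,"grip":1},{"tx":-0.5,"ty":3.1,"tz":0,"ax":0,"ay":0,"az":0,"grip":1},{"tx":-0.58,"ty":3.8,"tz":0,"ax":0,"ay":0,"az":0,"grip":1},{"tx":-0.58,"ty":3.93,"tz":0,"ax":0,"ay":0,"az":0,"grip":1}]' && python3 -m crank '[{"tx":0,"ty":0,"tz":0,"ax":0,"ay":0,"az":0,"grip":1},{"tx":0,"ty":0,"tz":0,"ax":0,"ay":0,"az":0,"grip":1},{"tx":0,"ty":0,"tz":0,"ax":0,"ay":0,"az":0,"grip":1}]'
python3 - <<'E'
from h import *
import cv2
s=readout.state(); print(rel([.4466,-.3115,.099]),s['ft_force'])
cv2.imwrite("pics/w2.png",viewer.read_camera("wrist"))
E
```

```text
time: 4.53
tcp_pos: [0.4471, -0.1546, 0.2206]
eef_rot: [-0.0, 0.997, 0.072, -0.001]
ft_force: [-0.3, 0.7, -5.0]
gripper_width: 0.604
finger_force: 58.8
time: 5.15
tcp_pos: [0.4464, -0.314, 0.2203]
eef_rot: [-0.0, 0.998, 0.07, -0.001]
ft_force: [-0.1, 0.4, -5.9]
gripper_width: 0.605
finger_force: 58.5
time: 5.52
tcp_pos: [0.4475, -0.3107, 0.2219]
eef_rot: [-0.0, 0.997, 0.073, -0.0]
ft_force: [-0.2, 0.1, -4.7]
gripper_width: 0.601
finger_force: 58.9
[-0.02495175  0.01779273  3.07161681] [-0.24983523  0.07311027 -4.66898736]
```

View pics/w2.png

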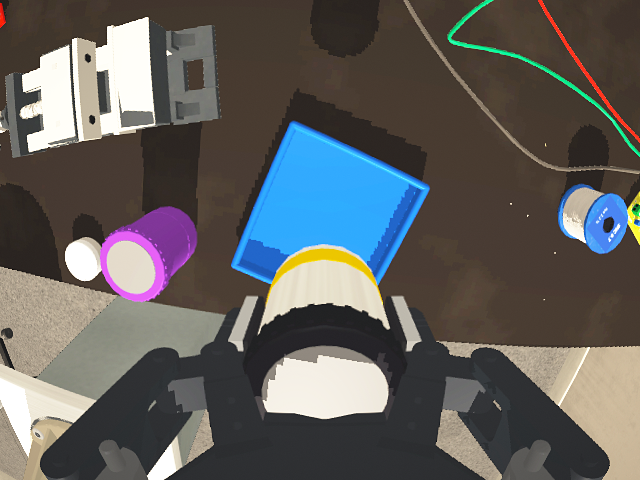

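The canister is held upright above the tray, with the rim corners at (292,125), (428,188) and (233,266). P3 is clear. Lower slowly.

```bash
python3 -m crank '[{"tx":0,"ty":0,"tz":0.7,"ax":0,"ay":0,"az":0,"grip":1},{"tx":0,"ty":0,"tz":1.6,"ax":0,"ay":0,"az":0,"grip":1},{"tx":0,"ty":0,"tz":2.3,"ax":0,"ay":0,"az":0,"grip":1},{"tx":0,"ty":0,"tz":2.65,"ax":0,"ay":0,"az":0,"grip":1},{"tx":0,"ty":0,"tz":2.75,"ax":0,"ay":0,"az":0,"grip":1}]' && python3 -m crank '[{"tx":0,"ty":0,"tz":0.08,"ax":0,"ay":0,"az":0,"grip":1},{"tx":0,"ty":0,"tz":0.16,"ax":0,"ay":0,"az":0,"grip":1},{"tx":0,"ty":0,"tz":0.24,"ax":0,"ay":0,"az":0,"grip":1},{"tx":0,"ty":0,"tz":0.24,"ax":0,"ay":0,"az":0,"grip":1},{"tx":0,"ty":0,"tz":0.24,"ax":0,"ay":0,"az":0,"grip":1}]'
```

```text
time: 6.2
tcp_pos: [0.4475, -0.3112, 0.1115]
eef_rot: [-0.0, 0.997, 0.072, -0.0]
ft_force: [0.4, -0.5, -5.8]
gripper_width: 0.601
finger_force: 58.7
time: 6.82
tcp_pos: [0.4476, -0.3117, 0.1025]
eef_rot: [0.0, 0.997, 0.072, 0.0]
ft_force: [0.3, -0.8, -5.5]
gripper_width: 0.599
finger_force: 58.9
```

Not touching yet; creep down.

```bash
python3 -m crank '[{"tx":0,"ty":0,"tz":0.05,"ax":0,"ay":0,"az":0,"grip":1},{"tx":0,"ty":0,"tz":0.08,"ax":0,"ay":0,"az":0,"grip":1},{"tx":0,"ty":0,"tz":0.08,"ax":0,"ay":0,"az":0,"grip":1}]' && python3 -m crank '[{"tx":0,"ty":0,"tz":0.03,"ax":0,"ay":0,"az":0,"grip":1},{"tx":0,"ty":0,"tz":0.03,"ax":0,"ay":0,"az":0,"grip":1}]'
```

```text
time: 7.2
tcp_pos: [0.4475, -0.3117, 0.0994]
eef_rot: [0.0, 0.997, 0.072, 0.0]
ft_force: [-1.0, 0.4, -1.4]
gripper_width: 0.604
finger_force: 65.7
time: 7.45
tcp_pos: [0.4475, -0.3117, 0.0992]
eef_rot: [0.0, 0.997, 0.072, 0.0]
ft_force: [-5.1, 2.8, 8.3]
gripper_width: 0.602
finger_force: 66.0
```

Contact. Release and retreat upward.

```bash
python3 -m crank '[{"tx":0,"ty":0,"tz":0,"ax":0,"ay":0,"az":0,"grip":-0.5},{"tx":0,"ty":0,"tz":0,"ax":0,"ay":0,"az":0,"grip":-0.7},{"tx":0,"ty":0,"tz":0,"ax":0,"ay":0,"az":0,"grip":-0.7},{"tx":0,"ty":0,"tz":0,"ax":0,"ay":0,"az":0,"grip":-0.7}]' && python3 -m crank '[{"tx":0,"ty":0,"tz":-0.4,"ax":0,"ay":0,"az":0,"grip":-0.7},{"tx":0,"ty":0,"tz":-1.2,"ax":0,"ay":0,"az":0,"grip":-0.7},{"tx":0,"ty":0,"tz":-2.4,"ax":0,"ay":0,"az":0,"grip":-0.7},{"tx":0,"ty":0,"tz":-3.5,"ax":0,"ay":0,"az":0,"grip":-0.7},{"tx":0,"ty":0,"tz":-3.5,"ax":0,"ay":0,"az":0,"grip":-0.7}]'  && python3 -m crank '[{"tx":0,"ty":0,"tz":0,"ax":0,"ay":0,"az":0,"grip":-0.7},{"tx":0,"ty":0,"tz":0,"ax":0,"ay":0,"az":0,"grip":-0.7}]'
python3 - <<'E'
from h import *
import cv2
a=viewer.read_camera("wrist"); b=viewer.read_camera("side")
cv2.imwrite("pics/w3.png",cv2.hconcat([cv2.resize(a,(400,300)),cv2.resize(b,(400,300))]))
E
```

```text
time: 7.95
tcp_pos: [0.4476, -0.3117, 0.0979]
eef_rot: [0.0, 0.997, 0.072, 0.0]
ft_force: [-0.2, -0.1, 0.2]
gripper_width: 0.851
finger_force: 0.0
time: 8.57
tcp_pos: [0.4492, -0.3132, 0.2432]
eef_rot: [0.003, 0.997, 0.072, 0.003]
ft_force: [0.4, -1.2, -0.5]
gripper_width: 0.848
finger_force: 0.0
time: 8.82
tcp_pos: [0.4469, -0.3111, 0.2367]
eef_rot: [-0.001, 0.997, 0.072, -0.001]
ft_force: [0.2, 0.1, 0.4]
gripper_width: 0.849
finger_force: 0.0
```

View pics/w3.png

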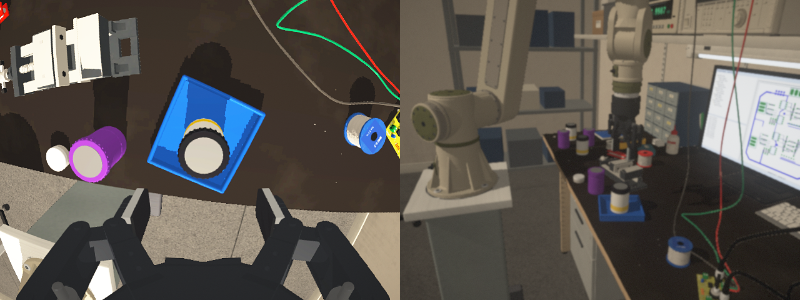

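The canister stands upright and central in the tray (wrist view (203,152) in the montage), with the gripper clear above. The other two canisters were never touched. Handing in.

```bash
python3 -c "
from station import ctrl
print(ctrl.finish_job())"
```

```text
the job is handed in; nothing more can be done
None
```

The full canister (canister C by my labels, about 6 N when lifted) stands upright near the centre of the blue tray; the other two were never touched, and I handed the job in at about 9 s, with no verdict returned.

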